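Slide the board carrier into its locating notches

ROBOT

A 7-joint arm with a two-finger parallel gripper is mounted at the origin on a cart in front of the work surface, level with it; the furniture and walls round the work are solid. World frame = base frame: x ahead of the robot, y to its left, z up, the work surface at z = 0. Lengths are in m, angles in rad, forces in N, time in s.
With the tool pointing down it reaches from about 0.4 to 0.9 m from the base axis. Payload 5.5 kg.
Tool frame: the origin (TCP) lies on the centre line of the jaws, within the pads' length; the fingertips stand 14 mm ahead of it and the grasp point (between the pads) lies 5 mm behind it; z points along the fingers, y is the line along which they close (so a half turn about z gives the same grasp; the last joint's range is limited). The gripper opens to 92 mm and grips with 3 to 60 N. Pads are 19 mm wide; open, the fingers measure 130 mm over their backs; the gripper's body (75 mm by 190 mm) begins 47 mm behind the grasp point.
Start: joints at [-1.061, 0.501, -0.427, 1.55, 0.221, 1.138, -0.21], TCP at [0.159, 0.63, 0.241] pointing down, gripper open.
Joint ranges: [-2.88, 2.88], [-0.31, 2.03], [-1.54, 1.56], [0.2, 2.42], [-1.41, 4.55], [0.19, 2.02], [-2.57, 2.57]. Speed limits (rad/s): [2.57, 2.57, 3.14, 3.14, 3.14, 3.14, 3.14].

INTERFACE

Orientations are given as a rotation vector (axis times angle).
In Python, from cell import r gives the robot as it stands.
- The arm moves only by the tool step_arm, never from a script. Its argument "series" is a list that holds one entry, the list of rows, each a list of 4 numbers: the shift along the tool's x, y, z scaled (see below), then the turn about the tool's z scaled (see below). A call has 1 to 5 rows; each row is the pose to reach, as a shift and turn from the pose commanded when the call began, along the tool's axes at that moment; what a row does not reach only later rows make up. The controller multiplies each number of a shift by 0.6 m and each number of a turn by 30 degrees. A row lasts 1/8 s, in which the tool goes at most 62.5 mm and 10.7 degrees, less where a joint would pass 70% of its speed; a pose out of reach is approached as far as the arm can. A call with a number of a shift or a turn outside -1 to 1 is refused whole. A call with a gripper value outside its range is refused whole. "grip" is the closure, from -1 (fully open) to 1 (shut), set as the call begins (left out, the last holds). The fingers move at their own pace and stop on an object; "force" is the grip in N (left out, the last holds). Time passes only in rows, so rows that repeat a pose let the fingers close. It gives the time, the measured TCP pose, the force, the opening and the grip force at its end, in the units of the state.
- r.read_state(): the state, without advancing time (a new reading comes with each control period).
- r.capture(name): name is "side" or "top"; returns a dict with "pixels" (420x560x3 uint8, red, green, blue), "fx", "fy", "cx", "cy" (pixels), "k1" (the pictures are not rectified: a ray, as slopes to the right and down, at radius r is drawn at 1 + k1 r^2 times it, then the intrinsics apply), "cam_to_world" (4x4, takes a point from camera to world coordinates). Camera axes: x right, y up, looking along -z (the intrinsics and any distortion apply to the point x, -y, -z); pixel columns grow to the right and rows downward; lengths in m; the calibration is good to about 2 mm. A picture is of the moment at which its call begins. There is no depth.
- r.close_job(): hands the job in; it is judged then, once.
The state is a dict: "t": time; "joints": joint angles; "qvel": joint speeds; "joint_efforts": joint torques, N m; "position": TCP position; "orientation": TCP orientation; "force": force on the tool from outside, world axes, zero at the start; "ft_torque": the same for the moment, N m; "width": finger opening in m; "grasp_force": force on a finger pad.
Only numpy, scipy, OpenCV 4.12 (cv2) and the standard library are available. Lean on these libraries where they do the work, as an engineer would, in place of code of your own. Each camera call takes 0.05 s, during which the arm holds its last target. There are 200 camera calls.

TASK

Push the blue carrier plate, with the circuit board lying on it, along the rails of the test fixture with closed fingertips until you feel it drop flat into its locating notches, then take the hand away. Push gently: do not lift the carrier or pick up or spill the board, and leave the other things on the bench and on the fixture as they lie.

Things in the scene. Friction and masses are not known exactly. Their poses are not given: they have to be found in the camera images.
- fixture: Test fixture fixed to the bench: aluminium base 270 x 166 x 8 mm, white running lanes (tops 22 mm above the bench) between two dark steel guides (94 mm apart inside, 10 mm thick, tops 32 mm high). Origin: on the bench, midway between the guides; +x is the sliding direction, z up. Lanes run from x = -135 mm (open end) to +106 mm. A low apron on its -y side, 8 mm high, holds small parts.
- seat (a point): Where the carrier's origin lies when seated in the notches (up to 2.5 mm before or past it): on the fixture's centre line, 35 mm ahead of its origin, 17 mm above the bench. Green marks on the guide tops 45 mm behind it show the place of the carrier's rear edge. Four lane notches, 5 mm deep, 15 mm long, take the carrier's four 10 mm long feet, all at once.
- carrier: Loose blue plate 90 x 90 x 12 mm on four feet 6 mm high, 0.26 to 0.49 kg, riding on the lanes (2 mm side play), 65 to 110 mm short of the seat; too wide to grip. Origin: centre of the feet's underside, 22 mm above the bench riding, 17 mm seated; x along the slide, z up. It slides with 1 to 5 N; at 30 mm/s or slower it drops in and then resists (over 7 N).
- push_face (a point): Centre of the carrier's rear upright face (looking to its -x), 45 mm behind the carrier's origin and 12 mm above it: the place to push. The face is 90 mm wide and 12 mm high (28 to 40 mm above the bench while riding, 23 to 35 mm when seated).
- end_stop (a point): Middle of the near face of the grey end stop across the far end of the lanes (114 mm wide, top 36 mm above the bench), 71 mm ahead of the seat and 29 mm above the bench; two rubber bumpers stand 3 mm out of it. Seated, the carrier stays 23 mm short of the bumpers.
- board: Green circuit board 40 x 59 x 14 mm with a connector block, lying loose inside the 4 mm high black rim on top of the carrier. Origin: centre of its underside, 17 mm above the carrier's origin; z up.
- usb_stick: Bystander: blue USB stick, 18 x 50 x 8 mm, lying on the fixture's apron.
- rf_adapter: Bystander: small gold-coloured threaded RF adapter, 10 x 22 x 8 mm, lying on the fixture's apron.
- heat_sink: Bystander: silver finned heat sink, 40 x 40 x 20 mm, on the bench to the left.
- multimeter: Bystander: dark grey-blue handheld multimeter, 146 x 70 x 41 mm, lying on the bench to the right.
- screwdriver: Bystander: red-handled screwdriver, 16 x 154 x 15 mm, lying on the bench to the right.
Not all that is in view belongs to the job. What is meant by the board is not orange, and is the smaller of those in its own colour.

How it is judged:
By the outcome, as a careful person would: the job done as asked, in the order asked, and still so for the second after the job is handed in, with the robot touching nothing.
It also fails if it takes over 38 s, if anything falls off the work surface, if the arm or the gripper's body presses on something with over 40 N, if the wrist force passes 120 N, or if a joint passes its speed limit or range.

## Working session

There is one attempt and no reset: what is moved stays moved. The work goes in short steps, Python scripts to look and compute and a tool call to move; the robot and the scene stay as the last step left them, time stands still between calls to the robot, and variables do not carry over. Pictures are saved under pics/ and viewed, at most 10 in all, crops included, and the job is handed in when it is done.

Besides the shell and the picture viewer there is one more tool, called after "Request:" as a command line: name --argument value ..., lists and objects as JSON in quotes. step_arm: Moves the arm, as the interface text tells. Its arguments: {"type":"object","properties":{"series":{"type":"array","items":{"type":"array","items":{"type":"array","items":{"type":"number","minimum":-1,"maximum":1}}}},"grip":{"type":"number"},"force":{"type":"number"}},"required":["series"]}

```bash
ls; mkdir -p pics; cat > h.py <<'E'
import numpy as np, cv2
from scipy.spatial.transform import Rotation as R
def ray(c,u,v):
    K=np.array([[c["fx"],0,c["cx"]],[0,c["fy"],c["cy"]],[0,0,1.]])
    p=cv2.undistortPoints(np.array([[[u,v]]],float),K,np.array([c["k1"],0,0,0.]))[0,0]
    # drawn = ray*(1+k1 r^2): same as the OpenCV radial model
    T=np.array(c["cam_to_world"]); d=T[:3,:3]@np.array([p[0],-p[1],-1.]); return T[:3,3],d/np.linalg.norm(d)
def onz(c,u,v,z):
    o,d=ray(c,u,v); return o+d*(z-o[2])/d[2]
def proj(c,P):
    T=np.array(c["cam_to_world"]); q=T[:3,:3].T@(np.array(P)-T[:3,3]); x,y=q[0]/-q[2],-q[1]/-q[2]; s=1+c["k1"]*(x*x+y*y)
    return c["fx"]*x*s+c["cx"],c["fy"]*y*s+c["cy"]
E
python3 - <<'E'
from cell import r
import cv2,pickle
for n in("top","side"):
    c=r.capture(n); cv2.imwrite(f"pics/{n}0.png",c["pixels"][:,:,::-1]); pickle.dump(c,open(n+"0.pkl","wb")); print(n,c["k1"],c["fx"],c["cam_to_world"])
s=r.read_state(); print(s)
E
```

```text
pics
top 0.03461791326627658 381.8309210535278 [[-0.0030244   0.98436927 -0.17609085  0.41593821]
 [-0.9999925  -0.00255114  0.0029139   0.00906934]
 [ 0.00241912  0.17609834  0.98436961  1.01638297]
 [ 0.          0.          0.          1.        ]]
side -0.008660228746142943 432.30614578653586 [[ 0.92900607  0.19970029 -0.31155659  0.26076736]
 [-0.3698729   0.52815271 -0.76436166 -0.81003486]
 [ 0.01190621  0.82533296  0.5645208   0.66921931]
 [ 0.          0.          0.          1.        ]]
{'t': 0.1, 'joints': array([-1.06079348,  0.50173734, -0.42683902,  1.55131492,  0.2208337 ,
        1.13828407, -0.21032396]), 'qvel': array([ 0.00067136, -0.00067065,  0.00035145, -0.00181649, -0.00027166,
        0.00092296,  0.00028681]), 'joint_efforts': array([-1.06280131e-02, -5.67878866e+01, -5.83820745e+00, -2.79914117e+01,
       -6.90404652e-02,  2.42049212e-02,  2.71360688e-05]), 'position': array([0.15868541, 0.62973202, 0.23980804]), 'orientation': array([-3.86568675e-01, -3.11746073e+00,  2.61092764e-03]), 'force': array([0.29484289, 0.96155   , 0.49191384]), 'ft_torque': array([-0.03293223,  0.00010596, -0.0641129 ]), 'grasp_force': 0.0, 'width': 0.09129681078442087}
```

View pics/top0.png

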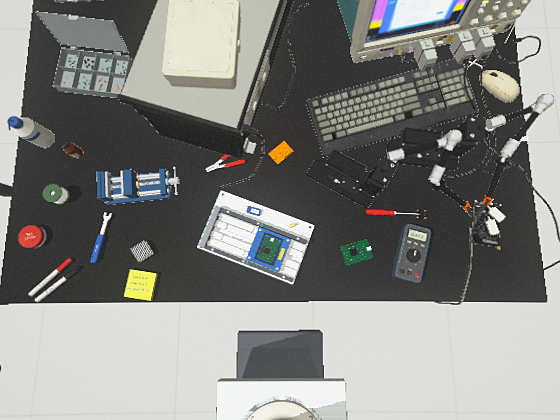

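View pics/side0.png

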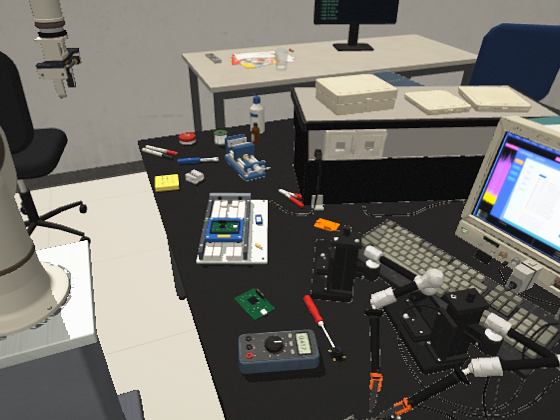

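The top view shows the fixture at about (255,237), with its apron on the far side (USB stick at (254,211), adapter at (293,225)). Candidates for the board:
- Green on the blue carrier at (268,250).
- A larger green one on the bench at (357,252).
- An orange one at (281,152).

I choose the one on the carrier and will check it in a crop.

```bash
python3 - <<'E'
import cv2,pickle,numpy as np
t=pickle.load(open("top0.pkl","rb"))["pixels"][175:300,185:325]
s=pickle.load(open("side0.pkl","rb"))["pixels"][180:275,185:280]
a=cv2.resize(t,None,fx=4,fy=4,interpolation=cv2.INTER_CUBIC)[:,:,::-1]; cv2.imwrite("pics/crop_t.png",a)
a=cv2.resize(s,None,fx=6,fy=6,interpolation=cv2.INTER_CUBIC)[:,:,::-1]; cv2.imwrite("pics/crop_s.png",a)
E
```

```text
(no output)
```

View pics/crop_t.png

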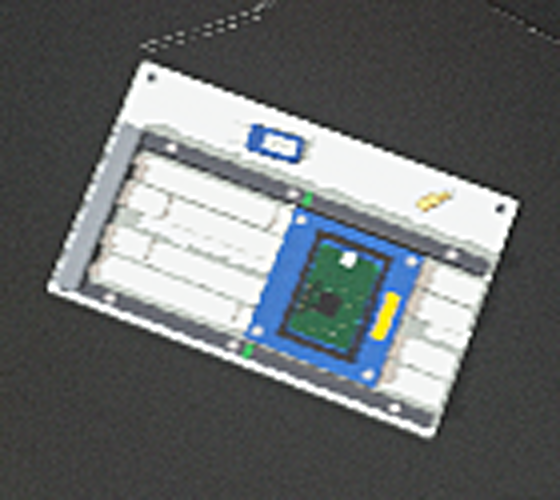

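View pics/crop_s.png

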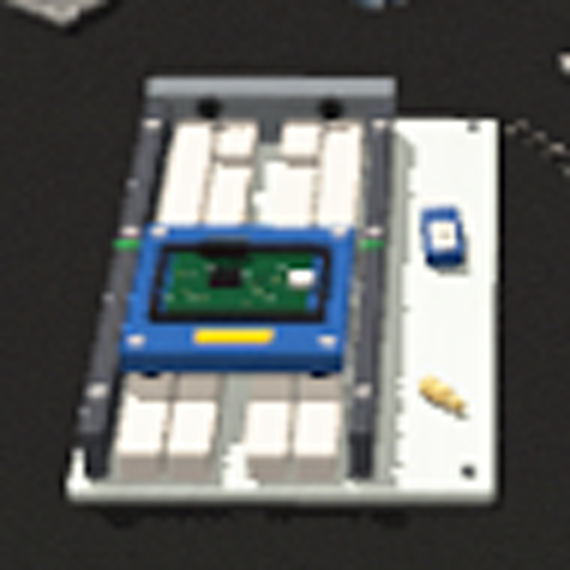

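The crops confirm it. The small green board sits inside the black rim on the blue carrier. The grey end stop is at left, crop_t (95,210), and the green marks are at (308,200) and (248,350). The carrier slides towards the left of the picture, about world +y.

```bash
cat > m.py <<'E'
from h import *
def blue(c,box):
    u0,v0,u1,v1=box; im=c["pixels"][v0:v1,u0:u1]; hsv=cv2.cvtColor(im,cv2.COLOR_RGB2HSV)
    m=cv2.inRange(hsv,(100,120,70),(125,255,255)); n,l,s,_=cv2.connectedComponentsWithStats(m)
    k=1+np.argmax(s[1:,4]); pts=cv2.findNonZero((l==k).astype(np.uint8)).reshape(-1,2)+[u0,v0]
    return pts
def fit(c,box,z):
    P=np.array([onz(c,u,v,z)[:2] for u,v in blue(c,box)],np.float32)
    return cv2.minAreaRect(P*1000)
E
python3 - <<'E'
from m import *
import pickle
c=pickle.load(open("top0.pkl","rb"))
g=lambda x,y,z:onz(c,x/4+185-.375,y/4+175-.375,z)
C=[g(143,62,.008),g(519,203,.008),g(433,436,.008),g(50,290,.008)]
print(np.round(C,4),[round(np.linalg.norm(C[i]-C[(i+1)%4]),4) for i in range(4)])
d=(C[0]+C[3]-C[1]-C[2]);d/=np.linalg.norm(d);print("dir",d,np.degrees(np.arctan2(d[1],d[0])), "base mid",sum(C)/4)
a,b=g(308,200,.032),g(248,350,.032);m=(a+b)/2;e=b-a;print("marks",a,b,np.linalg.norm(e),"mid",m,"dir",np.degrees(np.arctan2(e[0],-e[1])) , np.degrees(np.arctan2(e[1],e[0])))
# gates: guides' outer ends at open end
rc=fit(c,(235,215,310,285),.040);print("carrier",rc)
for i in cv2.boxPoints(rc):print(i)
h=cv2.cvtColor(c["pixels"][175:300,185:325],cv2.COLOR_RGB2HSV)
gm=cv2.inRange(h,(50,150,90),(70,255,255));print(cv2.connectedComponentsWithStats(gm)[2:])
s=pickle.load(open("side0.pkl","rb"));q=lambda x,y,z:onz(s,x/6+185-.4,y/6+180-.4,z)
print("side marks",q(127,244,.032),q(371,244,.032))
print("side rear top edge",q(122,352,.040),q(343,358,.040))
T=R.from_rotvec([-3.86568675e-01,-3.11746073e+00,2.61092764e-03]).as_matrix();print(T)
E
```

```text
[[ 0.6333  0.1618  0.008 ]
 [ 0.537  -0.0899  0.008 ]
 [ 0.386  -0.0313  0.008 ]
 [ 0.4806  0.2189  0.008 ]] [np.float64(0.2695), np.float64(0.162), np.float64(0.2675), np.float64(0.1631)]
dir [0.35547771 0.93468476 0.        ] 69.17727512258172 base mid [0.50924212 0.06485671 0.008     ]
marks [0.53646225 0.04915446 0.032     ] [0.44057806 0.08686051 0.032     ] 0.1030316694261383 mid [0.48852015 0.06800749 0.032     ] dir -111.46701784871418 158.53298215128584
carrier ((474.0562744140625, 31.788658142089844), (87.48456573486328, 88.76197814941406), 68.58890533447266)
[416.7698      7.2668343]
[499.4059  -25.13635]
[531.3428    56.310482]
[448.70663  88.71367]
(array([[    0,     0,   140,   125, 17490],
       [   76,    48,     2,     3,     3],
       [   89,    65,     1,     1,     1],
       [   93,    67,     1,     1,     1],
       [   77,    83,     1,     1,     1],
       [   61,    86,     2,     3,     4]], dtype=int32), array([[69.49771298, 61.9948542 ],
       [76.66666667, 49.        ],
       [89.        , 65.        ],
       [93.        , 67.        ],
       [77.        , 83.        ],
       [61.5       , 87.        ]]))
side marks [0.43879006 0.08681255 0.032     ] [0.5355477  0.05017174 0.032     ]
side rear top edge [0.41632122 0.00405346 0.04      ] [ 0.49674614 -0.03066515  0.04      ]
[[-9.69713124e-01  2.44246284e-01 -4.57416051e-04]
 [ 2.44246707e-01  9.69711775e-01 -1.61831353e-03]
 [ 4.82946657e-05 -1.68102223e-03 -9.99998586e-01]]
```

Measured values:

| Item | Value | Check |
|---|---|---|
| Slide direction | about 69° | base edges, marks and carrier agree |
| Carrier rear face, middle | (0.457, -0.011) | top and side views agree to 5 mm |
| Marks, middle | (0.488, 0.068) | top and side views agree to 2 mm |
| Travel | about 85 mm | within the stated 65 to 110 mm |
| Base size | 269 x 163 mm | 270 x 166 mm given |

I'm starting to move with the fingers closing. The turn is +97° in all, to put tool x along the slide.

Request:
step_arm --series '[[[-0.08, -0.045, 0, 0.2], [-0.16, -0.09, 0, 0.4], [-0.24, -0.135, 0, 0.6], [-0.32, -0.18, 0, 0.8], [-0.4, -0.226, 0, 1]]]' --grip 1 --force 20

```text
t: 0.72
position: [0.3594, 0.4386, 0.2404]
orientation: [-1.185, -2.909, 0.001]
force: [1.0, 0.2, -0.7]
width: 0.0461
grasp_force: 0.0
```

```bash
cat > go.py <<'E'
import sys
from h import *
from cell import r
s=r.read_state(); T=R.from_rotvec(s["orientation"]).as_matrix()
tgt=np.array([float(a) for a in sys.argv[1:4]])
print(s["t"],"pos",s["position"].round(4),"xang",np.degrees(np.arctan2(T[1,0],T[0,0])).round(2),"tilt",T[:,2].round(3),"F",s["force"].round(2),"w",s["width"],"j7",s["joints"][6].round(2))
d=T.T@(tgt-s["position"]);print("scaled",(d/0.6).round(4),"turn left",(np.degrees(np.arctan2(T[1,0],T[0,0]))-68.9)/30)
E
python3 go.py 0.4465 -0.039 0.24
```

```text
0.725 pos [0.3594 0.4386 0.2404] xang 135.66 tilt [-0. -0. -1.] F [ 0.99  0.24 -0.68] w 0.0461269937574777 j7 -0.22
scaled [-0.6602 -0.4678  0.0009] turn left 2.225441527203375
```

Request:
step_arm --series '[[[-0.066, -0.047, 0, 0.2], [-0.132, -0.094, 0, 0.4], [-0.198, -0.14, 0, 0.6], [-0.264, -0.187, 0, 0.8], [-0.33, -0.234, 0, 1]]]'

```text
t: 1.35
position: [0.4026, 0.1998, 0.2405]
orientation: [-1.898, -2.503, 0.0]
force: [0.8, -0.5, -0.7]
width: 0.0008
grasp_force: 0.0
```

```bash
python3 go.py 0.4465 -0.039 0.20
```

```text
1.35 pos [0.4026 0.1998 0.2405] xang 105.67 tilt [-0. -0. -1.] F [ 0.78 -0.5  -0.68] w 0.0007588234203574411 j7 -0.26
scaled [-0.4031 -0.037   0.0676] turn left 1.2255490747227522
```

Request:
step_arm --series '[[[-0.08, -0.007, 0, 0.2], [-0.16, -0.015, 0.01, 0.4], [-0.24, -0.022, 0.03, 0.6], [-0.32, -0.03, 0.05, 0.8], [-0.403, -0.037, 0.067, 1]]]'

```text
t: 1.98
position: [0.4472, -0.0385, 0.2]
orientation: [-2.481, -1.927, 0.0]
force: [0.3, 1.1, 0.3]
width: 0.0007
grasp_force: 0.0
```

```bash
python3 go.py 0.4465 -0.039 0.10
```

```text
1.975 pos [ 0.4472 -0.0385  0.2   ] xang 75.69 tilt [-0.  0. -1.] F [0.26 1.13 0.29] w 0.0007168888501866805 j7 -0.18
scaled [-0.0011 -0.0009  0.1667] turn left 0.22631865811287924
```

Request:
step_arm --series '[[[0, 0, 0.05, 0.1], [-0.001, -0.001, 0.1, 0.226], [-0.001, -0.001, 0.15, 0.226], [-0.001, -0.001, 0.167, 0.226], [-0.001, -0.001, 0.167, 0.226]]]'

```text
t: 2.6
position: [0.4462, -0.0375, 0.1]
orientation: [-2.587, -1.781, 0.002]
force: [1.0, 0.1, 0.8]
width: 0.0005
grasp_force: 0.0
```

```bash
python3 - <<'E'
from m import *
from cell import r
import pickle
out=[]
for n,(u,v,f) in dict(top=(215,195,6),side=(180,130,5)).items():
    c=r.capture(n);pickle.dump(c,open(n+"1.pkl","wb")); im=c["pixels"].copy()
    p=r.read_state()["position"]
    for P in ([.4573,-.011,.034],[.488,.068,.032],p+[0,0,-.014]):
        a=proj(c,P);im[int(round(a[1])),int(round(a[0]))]=(255,0,255)
    out.append(cv2.resize(im[v:v+130,u:u+100] if n=="side" else im[v:v+100,u:u+100],(400,520) if n=="side" else (400,400),interpolation=cv2.INTER_NEAREST))
out[0]=np.vstack([out[0],np.zeros((120,400,3),np.uint8)])
cv2.imwrite("pics/close1.png",np.hstack(out)[:,:,::-1])
E
python3 go.py 0.4465 -0.039 0.041
```

```text
2.7 pos [ 0.4474 -0.0375  0.1011] xang 69.09 tilt [ 0.001  0.    -1.   ] F [0.23 0.31 0.93] w 0.00047288236863639137 j7 -0.25
scaled [-0.0029 -0.0007  0.1002] turn left 0.006324818838446807
```

View pics/close1.png

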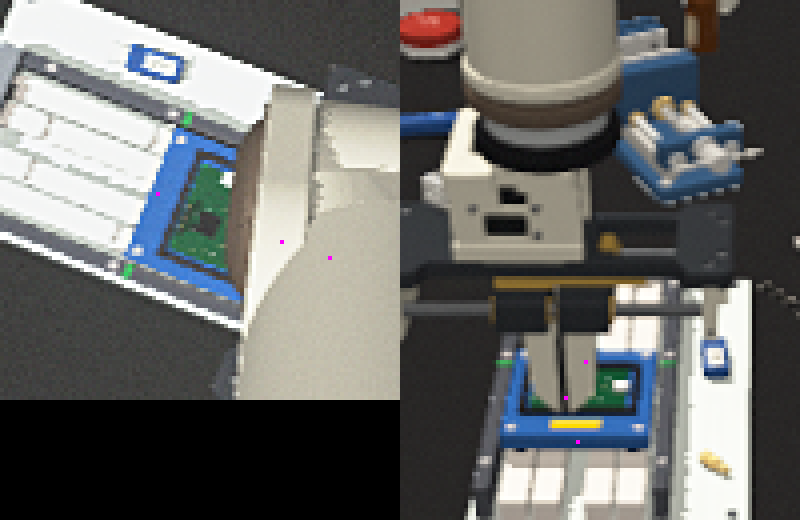

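The side view shows the fingertip exactly at its predicted pixel (566,398). The carrier's rear face is centred at (577,440), ahead of the tip's landing spot, so the calibration is sound. I'm lowering behind the carrier.

Request:
step_arm --series '[[[-0.002, 0, 0.03, 0], [-0.002, 0, 0.06, 0], [-0.002, 0, 0.08, 0], [-0.002, 0, 0.095, 0], [-0.002, 0, 0.1, 0]]]'

```text
t: 3.32
position: [0.4463, -0.0386, 0.0402]
orientation: [-2.588, -1.781, 0.0]
force: [-0.1, 0.3, -0.4]
width: 0.0005
grasp_force: 0.0
```

```bash
python3 go.py 0.4465 -0.039 0.041
```

```text
3.325 pos [ 0.4463 -0.0386  0.0402] xang 69.08 tilt [-0.  0. -1.] F [-0.07  0.3  -0.36] w 0.0005414567128648639 j7 -0.21
scaled [-0.0005  0.0005 -0.0014] turn left 0.00616196541425514
```

Request:
step_arm --series '[[[0.005, 0, 0, 0], [0.01, 0, 0, 0], [0.015, 0, 0, 0], [0.018, 0, 0, 0], [0.021, 0, 0, 0]]]'

```text
t: 3.95
position: [0.4508, -0.0267, 0.0404]
orientation: [2.588, 1.781, 0.0]
force: [-0.2, -0.8, -0.2]
width: 0.0004
grasp_force: 0.0
```

Request:
step_arm --series '[[[0.003, 0, 0, 0], [0.006, 0, 0, 0], [0.009, 0, 0, 0], [0.012, 0, 0, 0], [0.015, 0, 0, 0]]]'

```text
t: 4.58
position: [0.4537, -0.0193, 0.0403]
orientation: [2.588, 1.78, -0.001]
force: [-0.2, -2.8, 1.2]
width: 0.0006
grasp_force: 1.5
```

Request:
step_arm --series '[[[0.003, 0, 0, 0], [0.006, 0, 0, 0], [0.009, 0, 0, 0], [0.012, 0, 0, 0], [0.015, 0, 0, 0]]]'

```text
t: 5.2
position: [0.4571, -0.0099, 0.0403]
orientation: [-2.588, -1.781, 0.0]
force: [-1.2, -3.0, 1.6]
width: 0.0006
grasp_force: 1.5
```

Contact came at about 3 N, where I expected it. The notches should be about 74 mm on.

Request:
step_arm --series '[[[0.004, 0, 0, 0], [0.008, 0, 0, 0], [0.012, 0, 0, 0], [0.016, 0, 0, 0], [0.02, 0, 0, 0]]]'

```text
t: 5.82
position: [0.4615, 0.0013, 0.0403]
orientation: [-2.588, -1.781, 0.0]
force: [-0.8, -2.8, 1.0]
width: 0.0001
grasp_force: 1.4
```

Request:
step_arm --series '[[[0.004, 0, 0, 0], [0.008, 0, 0, 0], [0.012, 0, 0, 0], [0.016, 0, 0, 0], [0.02, 0, 0, 0]]]'

```text
t: 6.45
position: [0.4658, 0.0125, 0.0403]
orientation: [-2.588, -1.781, -0.0]
force: [0.0, -2.6, 0.9]
width: 0.0004
grasp_force: 1.3
```

Request:
step_arm --series '[[[0.004, 0, 0, 0], [0.008, 0, 0, 0], [0.012, 0, 0, 0], [0.016, 0, 0, 0], [0.02, 0, 0, 0]]]'

```text
t: 7.08
position: [0.4701, 0.0237, 0.0403]
orientation: [-2.588, -1.781, -0.0]
force: [0.2, -3.1, -0.5]
width: 0.0006
grasp_force: 1.3
```

```bash
python3 - <<'E'
from m import *
from cell import r
import pickle
out=[]
for n,(u,v,w,h) in dict(top=(190,175,130,110),side=(180,150,110,120)).items():
    c=r.capture(n);pickle.dump(c,open(n+"2.pkl","wb"));out.append(cv2.resize(c["pixels"][v:v+h,u:u+w],(400,h*400//w),interpolation=cv2.INTER_CUBIC))
H=max(o.shape[0] for o in out);out=[cv2.copyMakeBorder(o,0,H-o.shape[0],0,0,0) for o in out]
cv2.imwrite("pics/mid2.png",np.hstack(out)[:,:,::-1])
E
python3 go.py 0.4844 0.0586 0.040
```

```text
7.175 pos [0.4702 0.0241 0.0403] xang 69.11 tilt [ 0.  0. -1.] F [-0.31 -0.86 -1.55] w 0.00047816353402802686 j7 -0.34
scaled [0.0621 0.0016 0.0005] turn left 0.007149200938957752
```

View pics/mid2.png

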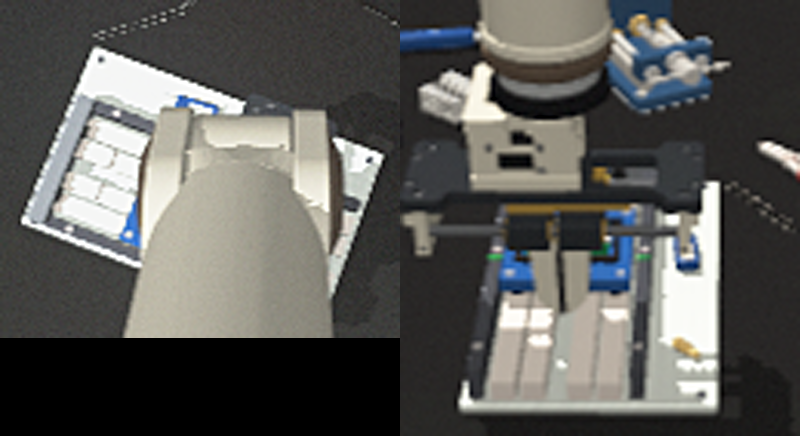

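The side view shows the carrier riding level ahead of the closed fingers, with its rear edge at about (560,290). The green marks at (495,255) and (645,255) are still ahead, by about 37 mm. I'm continuing.

Request:
step_arm --series '[[[0.0035, 0, 0, 0], [0.007, 0, 0, 0], [0.0105, 0, 0, 0], [0.014, 0, 0, 0], [0.0175, 0, 0, 0]]]'

```text
t: 7.8
position: [0.4739, 0.0335, 0.0403]
orientation: [-2.588, -1.781, -0.0]
force: [-0.7, -3.4, 1.3]
width: 0.0008
grasp_force: 1.3
```

Request:
step_arm --series '[[[0.0035, 0, 0, 0], [0.007, 0, 0, 0], [0.0105, 0, 0, 0], [0.014, 0, 0, 0], [0.0175, 0, 0, 0]]]'

```text
t: 8.43
position: [0.4776, 0.0433, 0.0403]
orientation: [-2.588, -1.781, 0.0]
force: [0.0, -2.1, 2.0]
width: 0.0005
grasp_force: 1.4
```

Request:
step_arm --series '[[[0.003, 0, 0, 0], [0.006, 0, 0, 0], [0.009, 0, 0, 0]]]'

```text
t: 8.8
position: [0.4795, 0.0483, 0.0403]
orientation: [-2.588, -1.781, 0.0]
force: [-1.3, -3.0, 0.4]
width: 0.0004
grasp_force: 1.4
```

Request:
step_arm --series '[[[0.002, 0, 0, 0], [0.004, 0, 0, 0], [0.006, 0, 0, 0]]]'

```text
t: 9.18
position: [0.4808, 0.0516, 0.0403]
orientation: [-2.588, -1.781, 0.0]
force: [-0.7, -3.0, -0.0]
width: 0.0004
grasp_force: 1.4
```

Request:
step_arm --series '[[[0.002, 0, 0, 0], [0.004, 0, 0, 0]]]'

```text
t: 9.43
position: [0.4816, 0.0539, 0.0403]
orientation: [-2.588, -1.781, -0.0]
force: [-0.7, -2.1, 0.6]
width: 0.0006
grasp_force: 1.3
```

Request:
step_arm --series '[[[0.002, 0, 0, 0], [0.004, 0, 0, 0]]]'

```text
t: 9.68
position: [0.4827, 0.0566, 0.0403]
orientation: [-2.587, -1.782, -0.001]
force: [-0.5, -0.7, -1.0]
width: 0.0004
grasp_force: 0.7
```

Request:
step_arm --series '[[[0.002, 0, 0, 0], [0.004, 0, 0, 0]]]'

```text
t: 9.93
position: [0.4833, 0.0582, 0.0403]
orientation: [2.588, 1.781, -0.0]
force: [-1.0, -2.9, 0.7]
width: 0.0006
grasp_force: 1.5
```

The force dipped at t=9.68, which may be the drop. I'm going on in 1 to 2 mm steps to feel for the resistance.

Request:
step_arm --series '[[[0.0015, 0, 0, 0], [0.003, 0, 0, 0]]]'

```text
t: 10.18
position: [0.4839, 0.0599, 0.0403]
orientation: [-2.588, -1.781, 0.0]
force: [-2.1, -2.9, 0.9]
width: 0.0003
grasp_force: 1.5
```

Request:
step_arm --series '[[[0.0015, 0, 0, 0], [0.003, 0, 0, 0]]]'

```text
t: 10.42
position: [0.4842, 0.0606, 0.0403]
orientation: [2.588, 1.78, -0.002]
force: [-2.6, -6.7, 3.4]
width: 0.0004
grasp_force: 3.6
```

The force has risen to 7.2 N and the arm lags its command, so the carrier is resisting in the notches. I'll look before backing off.

```bash
python3 - <<'E'
from m import *
from cell import r
import pickle
c=r.capture("side");pickle.dump(c,open("side3.pkl","wb"))
cv2.imwrite("pics/seat3.png",cv2.resize(c["pixels"][180:275,185:280],None,fx=6,fy=6,interpolation=cv2.INTER_CUBIC)[:,:,::-1])
E
python3 go.py 0.4844 0.0586 0.040
```

```text
10.475 pos [0.4842 0.0606 0.0403] xang 69.04 tilt [-0.001 -0.001 -1.   ] F [-2.58 -5.38  2.86] w 0.0005822665154368392 j7 -0.42
scaled [-0.0029  0.0015  0.0005] turn left 0.004522329600323379
```

View pics/seat3.png

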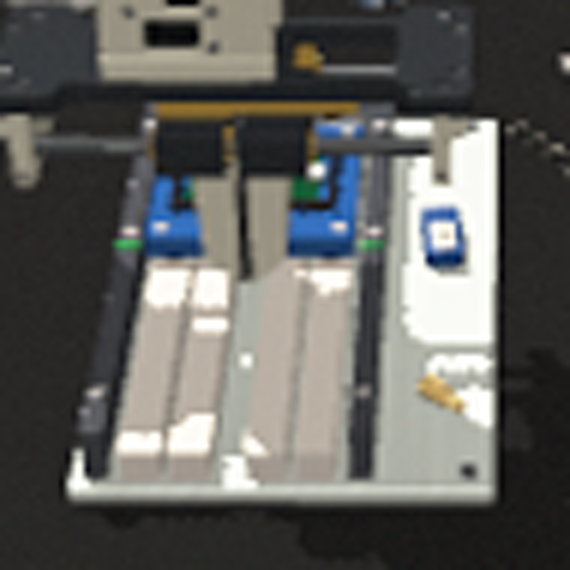

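The carrier's rear edge is level with the green marks at (127,244) and (371,244). The face sits down on the lanes with no foot gap below it, so it has dropped in. I'm backing straight off and then lifting.

Request:
step_arm --series '[[[-0.005, 0, 0, 0], [-0.015, 0, 0, 0], [-0.03, 0, 0, 0], [-0.05, 0, 0, 0], [-0.07, 0, 0, 0]]]'

```text
t: 11.1
position: [0.4692, 0.0214, 0.0403]
orientation: [2.588, 1.781, -0.0]
force: [0.9, 0.2, -1.1]
width: 0.0005
grasp_force: 0.0
```

Request:
step_arm --series '[[[0, 0, -0.03, 0], [0, 0, -0.08, 0], [0, 0, -0.15, 0], [0, 0, -0.22, 0], [0, 0, -0.3, 0]]]'

```text
t: 11.72
position: [0.4687, 0.0216, 0.2213]
orientation: [-2.588, -1.78, 0.001]
force: [1.3, 0.6, -0.3]
width: 0.0006
grasp_force: 0.0
```

Request:
step_arm --series '[[[-0.06, 0, 0, 0], [-0.14, 0, 0, 0], [-0.22, 0, 0, 0], [-0.28, 0, 0, 0], [-0.3, 0, 0, 0]]]'

```text
t: 12.35
position: [0.4039, -0.1481, 0.2203]
orientation: [-2.592, -1.775, -0.0]
force: [-0.1, 0.9, -0.0]
width: 0.0007
grasp_force: 0.0
```

```bash
python3 - <<'E'
from m import *
from cell import r
import pickle
out=[]
for n,(u,v,w,h) in dict(top=(190,175,130,110),side=(180,170,110,110)).items():
    c=r.capture(n);pickle.dump(c,open(n+"4.pkl","wb"));out.append(cv2.resize(c["pixels"][v:v+h,u:u+w],(400,h*400//w),interpolation=cv2.INTER_CUBIC))
    if n=="top":
        rc=fit(c,(220,215,285,275),.035);B=cv2.boxPoints(rc);B=B[np.argsort(B[:,1])];print(rc,"rear mid",B[:2].mean(0),"want 488,68")
H=max(o.shape[0] for o in out);out=[cv2.copyMakeBorder(o,0,H-o.shape[0],0,0,0) for o in out]
cv2.imwrite("pics/end4.png",np.hstack(out)[:,:,::-1])
E
python3 go.py 0.4844 0.0586 0.040
```

```text
((504.56109619140625, 112.79804992675781), (87.8769760131836, 88.55995178222656), 69.03910064697266) rear mid [488.84296   71.767204] want 488,68
12.45 pos [ 0.4048 -0.1467  0.2203] xang 68.92 tilt [ 0.  0. -1.] F [0.35 0.62 0.21] w 0.0004428620991212732 j7 -0.03
scaled [0.3669 0.0008 0.3006] turn left 0.0007010454628513685
```

View pics/end4.png

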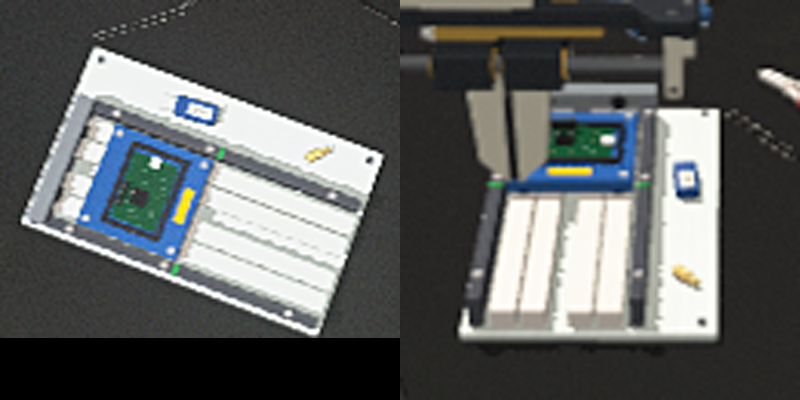

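The final views show the carrier's rear edge at the green marks, top (222,153) and (175,268). The board still lies inside the rim, the USB stick and adapter haven't moved, and the hand is clear. I'm handing in.

```bash
python3 -c "
from cell import r
print(r.close_job())"
```

```text
the job is handed in; nothing more can be done
None
```

I pushed the carrier about 86 mm until it dropped into its notches and resisted at about 7 N, with its rear edge at the green marks (about 2–4 mm past by camera), the board still inside its rim, the apron parts unmoved and the hand clear; the job was handed in at about 12.5 s, and no verdict came back.

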